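# Go / no-go check of a dispenser outlet's shaft bore

### The job

Lift the slimmer of the two plug gauges straight up and level out of its U brackets, lay it on the rails beside the dispenser outlet with its long go end facing the bore and just short of it, let go, and push it from behind with a fingertip until the go end is fully home. Then draw it out, lay it on rails with its short no-go end just short of the bore, let go, and push that end lightly but firmly against the mouth from behind, so that the bore is seen to refuse it. Leave the gauge lying there, stopped at the mouth, and leave everything else alone.

Things in the scene. Friction and masses are not known exactly. Their poses are not given: they have to be found in the camera images.
- gauge: The slimmer plug gauge, loose, 0.25 to 0.5 kg. Origin on its axis at mid handle; x along its axis to the go end. Round handle 30 mm thick, 110 long (x -55 to 55). Go end 20 mm thick, 30 long (x 55 to 85), the last 8 tapering to 14. No-go end 25 mm thick, 15 long (x -55 to -70). Starts level in the brackets of stand, axis 40 mm above the counter; grasp across the handle between the brackets.
- gauge_go_tip (a point): Centre of the end face of the slimmer gauge's go end (85 mm from the handle's middle).
- gauge_nogo_tip (a point): Centre of the end face of the slimmer gauge's no-go end (70 mm from the handle's middle, the other way).
- gauge_shoulder (a point): Point on the gauge's axis at the handle's shoulder from which the go end springs (55 mm from the handle's middle). With the go end fully home this shoulder meets the face of the housing.
- stand: Fixed wooden stand of the slimmer gauge. Origin at the centre of its foot on the counter; x along the gauge. Foot 100 x 60 x 10 mm; open-topped U brackets at x = -33 and 33 mm, each 8 mm thick and 34 mm wide inside (42 outside), floor 25 mm and tops 47 mm above the counter; 58 mm free between them.
- housing: Aluminium dispenser outlet, fixed, 92 mm (x) by 30 mm (y) between its two flat faces, 10 to 101 mm above the counter. Origin at the centre of its bore, 60 mm above the counter; y runs along the bore. The bore is level, 22 mm wide, straight through the 30 mm and open at both faces (y = -15 and 15 mm). It takes the go end with 1 mm to spare all round and refuses the no-go end.
- fixture: Fixed base under the outlet; origin on the counter below the bore's centre, same axes. Foot 100 x 300 x 10 mm. Each side of the outlet has two level round rails along the bore, |y| 25 to 140 mm, tops 48 mm above the counter, 27 mm across outside, free at the sides so that fingers can straddle them. A handle laid on them centres itself, its axis in line with the bore (60 mm up), and slides along them (1 to 8 N).
- gauge_big: The thicker plug gauge, for other outlets; to be left alone. Same handle and lengths, but a go end 27 mm and a no-go end 30 mm in diameter (as thick as the handle). Origin at the middle of its handle; it lies in a like stand. Which of the two stands is on the left varies.
- jar: Bystander: storage jar, 76 mm in diameter, 105 mm high; origin at the centre of its foot.
- paddle: Bystander: white paddle wheel, 60 mm in diameter, 42 mm high, standing on end; origin at the centre of its foot.
- jar_lid: Bystander: steel jar lid, 70 mm in diameter, 14 mm high; origin at the centre of its underside.
- scoop: Bystander: spoon-like scoop, 150 mm long, lying flat.
- tin: Bystander: tin, 60 mm in diameter, 75 mm high; origin at the centre of its foot.
- jar_small: Bystander: small jar, 62 mm in diameter, 85 mm high; origin at the centre of its foot.

How it is judged:
On the way, in this order (a step that is already met when the one before it is completed fails the run):
1. the slimmer gauge has been lifted level, clear above both of its U brackets (height (world z) of each of gauge_go_tip, gauge_nogo_tip above 0.07 m and angle between gauge's own x axis and vertical between 1.37 and 1.77 rad), for 0.05 s.
2. it lies let go on the rails in line with the bore, go end facing the bore, outside it and within 45 mm of its mouth (angle between the x axis of gauge and the y axis of housing, either way round below 0.08 rad and x of gauge in the frame of housing between -0.004 and 0.004 m and z of gauge in the frame of housing between -0.004 and 0.004 m and contact force between the fingers and gauge below 0.1 N and distance between gauge_go_tip and housing between 0.012 and 0.06 m), for 0.1 s.
3. the go end is fully home (shoulder within 4 mm of the housing's face), pushed by a tool that is behind the gauge (angle between the x axis of gauge and the y axis of housing, either way round below 0.08 rad and x of gauge in the frame of housing between -0.004 and 0.004 m and z of gauge in the frame of housing between -0.004 and 0.004 m and distance between gauge_shoulder and housing below 0.019 m and x of the grasp point in the frame of gauge below -0.06 m), for 0.1 s.
4. it lies let go on rails in line with the bore, no-go end facing the bore, outside it and within 45 mm of its mouth (angle between the x axis of gauge and the y axis of housing, either way round below 0.08 rad and x of gauge in the frame of housing between -0.004 and 0.004 m and z of gauge in the frame of housing between -0.004 and 0.004 m and contact force between the fingers and gauge below 0.1 N and distance between gauge_nogo_tip and housing between 0.012 and 0.06 m), for 0.1 s.
5. the no-go end is pressed against the mouth of the bore with more than 2 N by a tool that is behind the gauge, and does not enter (angle between the x axis of gauge and the y axis of housing, either way round below 0.08 rad and x of gauge in the frame of housing between -0.004 and 0.004 m and z of gauge in the frame of housing between -0.004 and 0.004 m and distance between gauge_nogo_tip and housing between 0.012 and 0.019 m and contact force between gauge and housing above 2 N and x of the grasp point in the frame of gauge above 0.075 m), for 0.02 s.
At the end, for the whole second after the job is handed in: The slimmer gauge lies let go and still on the rails in line with the bore (within 4 mm and 0.08 rad), its no-go end outside the bore, within 8 mm of the housing's face; the thicker gauge is within 20 mm of where it was (angle between the x axis of gauge and the y axis of housing, either way round below 0.08 rad and x of gauge in the frame of housing between -0.004 and 0.004 m and z of gauge in the frame of housing between -0.004 and 0.004 m and contact force between the fingers and gauge below 0.1 N and distance between gauge_nogo_tip and housing between 0.012 and 0.023 m and linear speed of gauge below 0.01 m/s and angular speed of gauge below 0.1 rad/s and distance of gauge_big from where it was at the start of the episode below 0.02 m); the robot touches nothing.
It fails at once if the gauge is tilted by more than 0.25 rad while it touches its stand (contact force between gauge and stand above 0.3 N and (angle between gauge's own x axis and vertical below 1.32 rad or angle between gauge's own x axis and vertical above 1.82 rad)).
It fails at once if the gauge is rammed against the housing with more than 45 N (contact force between gauge and housing above 45 N).
It fails at once if the thicker gauge is moved by more than 20 mm (distance of gauge_big from where it was at the start of the episode above 0.02 m).
It fails at once if a bystander (jar, paddle wheel, lid, scoop, tin or small jar) is moved by more than 30 mm (distance of any of jar, paddle, jar_lid, scoop, tin, jar_small from where it was at the start of the episode above 0.03 m).
It also fails if it takes over 72 s, if anything falls off the work surface, if the arm or the gripper's body presses on something with over 40 N, if the wrist force passes 120 N, or if a joint passes its speed limit or range.

### The arm

A 7-joint arm with a two-finger parallel gripper is mounted at the origin on the work surface. World frame = base frame: x ahead of the robot, y to its left, z up, the work surface at z = 0. Lengths are in m, angles in rad, forces in N, time in s.
With the tool pointing down it reaches from about 0.4 to 0.85 m from the base axis. Payload 10.4 kg.
Tool frame: the origin (TCP) lies midway between the tips of the shut fingers; the grasp point (between the pads) lies 19 mm behind it; z points along the fingers, y is the line along which they close (so a half turn about z gives the same grasp; the last joint's range is limited). The gripper opens to 87 mm and grips with 3 to 60 N. Pads are 19 mm wide; open, the fingers measure 117 mm over their backs; the gripper's body (75 mm by 190 mm) begins 51 mm behind the grasp point.
Start: joints at [1.316, 0.332, -0.065, 1.46, 0.022, 1.35, -0.088], TCP at [0.144, -0.608, 0.223] pointing down, gripper open.
Joint ranges: [-2.6, 2.6], [-0.5, 2.12], [-1.47, 1.34], [0.16, 2.42], [-1.27, 4.41], [0.06, 2.06], [-2.6, 2.6]. Speed limits (rad/s): [2.22, 2.22, 2.79, 2.79, 3.14, 3.14, 3.14].

### API

Orientations are given as a unit quaternion [x, y, z, w].
In Python, from bench import r gives the robot as it stands.
- The arm moves only by the tool arm_command, never from a script. Its arguments are lists of equal length, an entry for each row: "xyz": the shift along the world's x, y, z in m, a list of three; "rot": the turn, a rotation vector about the world's x, y, z in rad, a list of three. In form: {"xyz": [[tx, ty, tz], ...], "rot": [[ax, ay, az], ...]}. A call has 1 to 20 rows; each row is the pose to reach, as a shift and turn from the pose commanded when the call began; what a row does not reach only later rows make up. A row lasts 1/12 s, in which the tool goes at most 41.7 mm and 7.16 degrees, less where a joint would pass 70% of its speed; a pose out of reach is approached as far as the arm can. A call with a gripper value outside its range is refused whole. "grip" is the opening, from 0 (shut) to 1 (fully open), set as the call begins (left out, the last holds). The fingers move at their own pace and stop on an object; "squeeze" is the grip in N (left out, the last holds). Time passes only in rows, so rows that repeat a pose let the fingers close. It gives the time, the measured TCP pose, the force, the opening and the grip force at its end, in the units of the state.
- r.read_state(): the state, without advancing time (a new reading comes with each control period).
- r.camera(name): name is "side" or "top" or "wrist"; returns the picture (420x560x3 uint8, red, green, blue); there is no depth.
- r.camera_model(name): a dict with "fx", "fy", "cx", "cy" (pixels), "T" (4x4, takes a point from camera to world coordinates). Camera axes: x right, y up, looking along -z (the intrinsics and any distortion apply to the point x, -y, -z); pixel columns grow to the right and rows downward; lengths in m; the calibration is good to about 2 mm. The wrist camera is an equidistant fisheye: a pixel r from the principal point sees the ray r / f radians off the axis. A picture is of the moment at which its call begins: read the wrist's pose just before it. camera_model takes no time and is no camera call; for the wrist camera it gives the pose at the moment of the call.
- r.close_job(): hands the job in; it is judged then, once.
Trained networks look in the newest picture that a camera, given by its name, has taken for a name from the list of things; names that differ only in an ending like _2 or _b are one class to them, and where a whole thing is asked for, a point or a joint stands for the part that bears it (a point fixed in the world has none). Each returns a list of dicts, best first, with "conf" (0 to 1); they miss things now and then, are a little off and sometimes report something else, mostly with a low value. They report only what shows in the picture. A call takes as long as a camera call.
- r.look_for(label, camera): "at" ([x, y, z] in m, in the coordinates of the camera as it stood for that picture, good to about 4 mm: the middle of the surface that is visible of it).
- r.spot_point(label, camera): "at" ([x, y, z] in m, in the coordinates of the camera as it stood for that picture, good to about 4 mm: a listed point, or the origin of a listed thing).
The state is a dict: "time": time; "joint_positions": joint angles; "joint_vel": joint speeds; "joint_torque": joint torques, N m; "ee_pos": TCP position; "eef_rot": TCP orientation; "ft_force": force on the tool from outside, world axes, zero at the start; "torque": the same for the moment, N m; "width": finger opening in m; "grip_force": force on a finger pad.
Only numpy, scipy, OpenCV 4.12 (cv2) and the standard library are available. Lean on these libraries where they do the work, as an engineer would, in place of code of your own. Each camera call takes 0.05 s, during which the arm holds its last target. There are 200 camera calls.

## Working session

There is one attempt and no reset: what is moved stays moved. The work goes in short steps, Python scripts to look and compute and a tool call to move; the robot and the scene stay as the last step left them, time stands still between calls to the robot, and variables do not carry over. Pictures are saved under pics/ and viewed, at most 13 in all, crops included, and the job is handed in when it is done.

Besides the shell and the picture viewer there is one more tool, called after "Call:" by a JSON object that holds its "method" and its "body", one argument or row to a line. arm_command: Moves the arm, as the interface text tells. Its arguments: {"type":"object","properties":{"xyz":{"type":"array"},"rot":{"type":"array"},"grip":{"type":"number"},"squeeze":{"type":"number"}},"required":["xyz","rot"]}

```bash
mkdir -p pics; ls; cat > h.py <<'E'
from bench import r
import numpy as np, cv2
from scipy.spatial.transform import Rotation as R
def snap(c,n=None):
    T=np.array(r.camera_model(c)["T"]); im=r.camera(c)
    if n: cv2.imwrite(f"pics/{n}.png",cv2.cvtColor(im,cv2.COLOR_RGB2BGR))
    return T
def spots(c,T,labels,f="spot_point"):
    for l in labels:
        for d in getattr(r,f)(l,c)[:3]:
            if d["conf"]>.2: print(c,l,round(d["conf"],2),np.round((T@[*d["at"],1])[:3],4))
def st():
    s=r.read_state()
    print({k:np.round(s[k],4).tolist() for k in("time","ee_pos","eef_rot","ft_force","width","grip_force","joint_positions")})
E
python3 - <<'E'
from h import *
st()
L=["gauge","gauge_go_tip","gauge_nogo_tip","gauge_shoulder","stand","housing","fixture","gauge_big"]
for c in("top","side"):
    T=snap(c,c+"0"); spots(c,T,L)
    print(T.round(3).tolist())
spots("top",snap("top"),["jar","paddle","jar_lid","scoop","tin","jar_small"])
st()
E
```

```text
pics
{'time': 0.0, 'ee_pos': [0.1435, -0.6079, 0.2218], 'eef_rot': [0.9933, 0.1156, -0.0001, -0.0007], 'ft_force': [-0.3148, -0.1848, -0.136], 'width': 0.0867, 'grip_force': 0.0, 'joint_positions': [1.3164, 0.3329, -0.0647, 1.4609, 0.0216, 1.3499, -0.0885]}
top gauge 0.9 [ 0.4756 -0.2869  0.0389]
top gauge_go_tip 0.74 [ 0.4205 -0.2255  0.0422]
top gauge_nogo_tip 0.74 [ 0.5289 -0.3373  0.0392]
top gauge_shoulder 0.44 [ 0.6405  0.0083 -0.0023]
top stand 0.87 [ 0.4802 -0.2886 -0.0009]
top stand 0.55 [0.64   0.0118 0.0602]
top housing 0.92 [0.6381 0.0117 0.0565]
top housing 0.49 [ 0.482  -0.2889 -0.0014]
top fixture 0.75 [ 0.6394  0.0138 -0.005 ]
top fixture 0.36 [ 0.6341  0.3683 -0.0016]
top gauge_big 0.82 [0.458  0.3278 0.0435]
top gauge_big 0.57 [ 0.6402  0.0099 -0.0035]
[[0.005, 0.997, -0.077, 0.399], [-1.0, 0.004, -0.014, 0.013], [-0.014, 0.077, 0.997, 1.629], [0.0, 0.0, 0.0, 1.0]]
side gauge 0.96 [ 0.4842 -0.2872  0.0409]
side gauge 0.52 [0.6373 0.0098 0.0023]
side gauge_go_tip 0.76 [ 0.4158 -0.2312  0.0442]
side gauge_go_tip 0.58 [0.4412 0.1516 0.0013]
side gauge_nogo_tip 0.78 [ 0
[... 425 characters left out ...]
 0.3996  0.0591 -0.0026]
top jar 0.62 [ 0.6313  0.365  -0.0022]
top jar 0.51 [ 0.4747 -0.2877  0.0399]
top paddle 0.73 [ 0.6406  0.0084 -0.0041]
top paddle 0.62 [4.441e-01 1.545e-01 2.000e-04]
top paddle 0.41 [ 0.4199 -0.0483 -0.0022]
top jar_lid 0.71 [0.4454 0.156  0.0007]
top jar_lid 0.42 [ 0.4741 -0.2831  0.0394]
top tin 0.83 [ 6.314e-01  3.674e-01 -5.000e-04]
top jar_small 0.7 [ 0.4759 -0.2851  0.0386]
top jar_small 0.58 [ 0.6447 -0.3499  0.0079]
{'time': 1.25, 'ee_pos': [0.1436, -0.6083, 0.2226], 'eef_rot': [0.9933, 0.1157, 0.0, 0.0], 'ft_force': [-0.1561, 0.5592, -0.0674], 'width': 0.0871, 'grip_force': 0.0, 'joint_positions': [1.3164, 0.3322, -0.0647, 1.4601, 0.0216, 1.3499, -0.0885]}
```

View pics/top0.png

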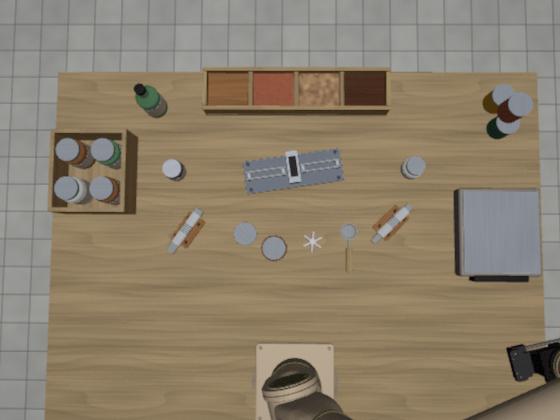

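View pics/side0.png

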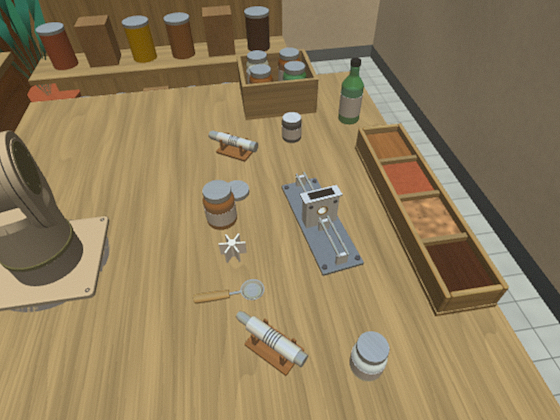

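The top picture shows the fixture around (293,171), gauges at (392,223) and (186,230). The side one shows the right gauge with its go end at (243,317). I'll enlarge to check which is slimmer and to get the axes.

```bash
python3 - <<'E'
from h import *
a=cv2.imread("pics/top0.png");b=cv2.imread("pics/side0.png")
def c(i,x,y,w,h,W,H):return cv2.resize(i[y:y+h,x:x+w],(W,H),interpolation=cv2.INTER_CUBIC)
m=np.vstack([np.hstack([c(b,225,300,90,75,400,300),c(b,200,115,68,51,400,300)]),np.hstack([c(a,365,195,52,52,300,300),c(a,240,145,110,66,500,300)])])
cv2.imwrite("pics/m.png",m)
for n in("top","side"):
    k=r.camera_model(n);print({q:np.round(v,2) for q,v in k.items() if q!="T"})
E
```

```text
{'fx': np.float64(532.96), 'fy': np.float64(532.96), 'cx': np.float64(284.0), 'cy': np.float64(207.12)}
{'fx': np.float64(379.11), 'fy': np.float64(379.11), 'cx': np.float64(279.91), 'cy': np.float64(213.98)}
```

View pics/m.png

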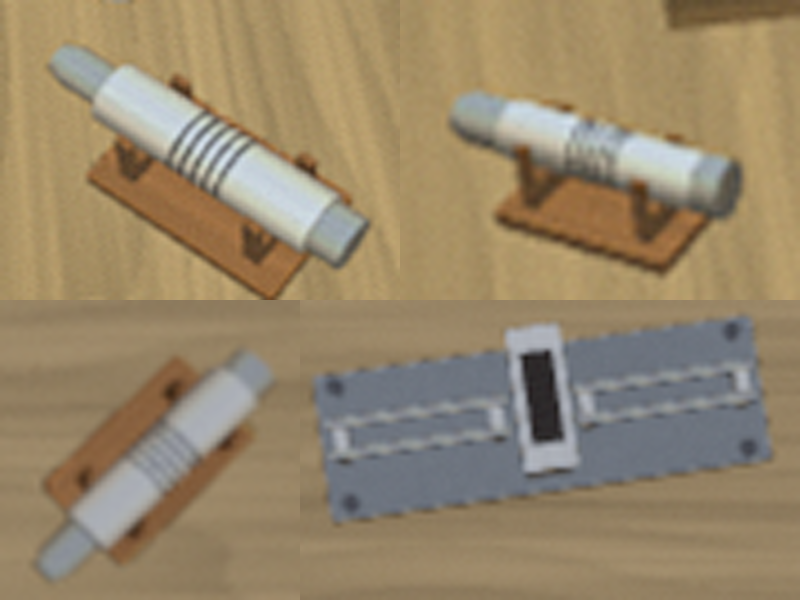

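The right-hand gauge is the slimmer one: its go end is thin, at (75,65) in the mosaic, and points to the lower left in the top view. I'm moving over it.

Call:
{"method": "arm_command", "body": {
  "xyz": [
    [0.335,0.32,-0.02],
    [0.335,0.32,-0.02],
    [0.335,0.32,-0.02],
    [0.335,0.32,-0.02],
    [0.335,0.32,-0.02],
    [0.335,0.32,-0.02],
    [0.335,0.32,-0.02],
    [0.335,0.32,-0.02],
    [0.335,0.32,-0.02],
    [0.335,0.32,-0.02],
    [0.335,0.32,-0.02],
    [0.335,0.32,-0.02],
    [0.335,0.32,-0.02],
    [0.335,0.32,-0.02],
    [0.335,0.32,-0.02],
    [0.335,0.32,-0.02],
    [0.335,0.32,-0.02],
    [0.335,0.32,-0.02],
    [0.335,0.32,-0.02],
    [0.335,0.32,-0.02]
  ],
  "rot": [
    [0,0,2.112],
    [0,0,2.112],
    [0,0,2.112],
    [0,0,2.112],
    [0,0,2.112],
    [0,0,2.112],
    [0,0,2.112],
    [0,0,2.112],
    [0,0,2.112],
    [0,0,2.112],
    [0,0,2.112],
    [0,0,2.112],
    [0,0,2.112],
    [0,0,2.112],
    [0,0,2.112],
    [0,0,2.112],
    [0,0,2.112],
    [0,0,2.112],
    [0,0,2.112],
    [0,0,2.112]
  ],
  "grip": 1
}}

```text
time: 2.92
ee_pos: [0.4786, -0.2884, 0.2026]
eef_rot: [0.39, 0.921, 0.0, 0.0]
ft_force: [0.1, -0.4, -0.1]
width: 0.087
grip_force: 0.0
```

```bash
python3 - <<'E'
from h import *
st()
T=snap("wrist","w1"); spots("wrist",T,["gauge","gauge_go_tip","gauge_nogo_tip","gauge_shoulder","stand","housing"])
print(T.round(3).tolist(),{k:v for k,v in r.camera_model("wrist").items() if k!="T"})
E
```

```text
{'time': 2.9167, 'ee_pos': [0.4786, -0.2884, 0.2026], 'eef_rot': [0.3902, 0.9207, 0.0, 0.0], 'ft_force': [0.1192, -0.4454, -0.1107], 'width': 0.087, 'grip_force': 0.0, 'joint_positions': [0.9658, 0.2509, -0.5882, 1.6426, 0.1438, 1.2916, 1.1213]}
wrist gauge 0.88 [ 0.4733 -0.2875  0.0403]
wrist gauge_go_tip 0.75 [ 0.4165 -0.2281  0.0395]
wrist gauge_nogo_tip 0.77 [ 0.5271 -0.3391  0.0379]
wrist gauge_nogo_tip 0.55 [0.6405 0.0121 0.0029]
wrist gauge_shoulder 0.82 [ 0.4405 -0.2524  0.0407]
wrist stand 0.72 [ 0.4746 -0.2883 -0.001 ]
wrist stand 0.64 [ 4.193e-01 -5.110e-02  4.000e-04]
wrist housing 0.58 [0.6327 0.0071 0.0575]
[[0.718, -0.669, -0.194, 0.426], [0.696, 0.69, 0.199, -0.234], [0.0, -0.278, 0.961, 0.364], [0.0, 0.0, 0.0, 1.0]] {'fx': 325.19226210127806, 'fy': 325.19226210127806, 'cx': 283.76588480293356, 'cy': 212.85625516508466}
```

View pics/w1.png

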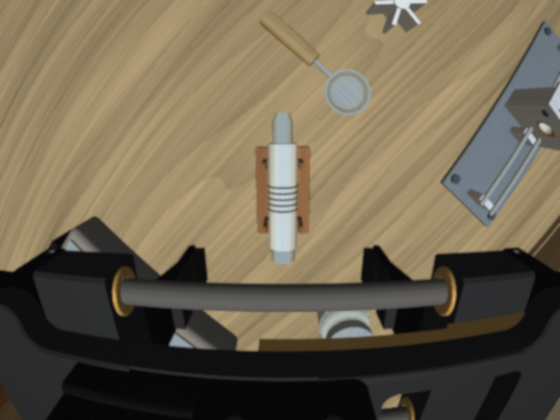

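The gauge sits upright at column 283 in the wrist picture (go tip at row 113, no-go tip at row 262), centred between the open fingers. Descending and gripping near the fingertips.

Call:
{"method": "arm_command", "body": {
  "xyz": [
    [0,0,-0.03],
    [0,0,-0.06],
    [0,0,-0.09],
    [0,0,-0.115],
    [0,0,-0.135],
    [0,0,-0.15],
    [0,0,-0.162],
    [0,0,-0.171],
    [0,0,-0.171],
    [0,0,-0.171]
  ],
  "rot": [
    [0,0,0],
    [0,0,0],
    [0,0,0],
    [0,0,0],
    [0,0,0],
    [0,0,0],
    [0,0,0],
    [0,0,0],
    [0,0,0],
    [0,0,0]
  ]
}}

```text
time: 4.1
ee_pos: [0.4788, -0.2883, 0.0318]
eef_rot: [0.388, 0.921, 0.0, 0.0]
ft_force: [0.1, -0.5, 0.2]
width: 0.0872
grip_force: 0.0
```

Call:
{"method": "arm_command", "body": {
  "xyz": [
    [0,0,0],
    [0,0,0],
    [0,0,0],
    [0,0,0],
    [0,0,0],
    [0,0,0],
    [0,0,0],
    [0,0,0]
  ],
  "rot": [
    [0,0,0],
    [0,0,0],
    [0,0,0],
    [0,0,0],
    [0,0,0],
    [0,0,0],
    [0,0,0],
    [0,0,0]
  ],
  "grip": 0,
  "squeeze": 25
}}

```text
time: 4.77
ee_pos: [0.4786, -0.2883, 0.0316]
eef_rot: [0.388, 0.921, 0.0, 0.0]
ft_force: [0.2, -0.6, -0.9]
width: 0.0412
grip_force: 0.0
```

Call:
{"method": "arm_command", "body": {
  "xyz": [
    [0,0,0],
    [0,0,0],
    [0,0,0],
    [0,0,0],
    [0,0,0],
    [0,0,0]
  ],
  "rot": [
    [0,0,0],
    [0,0,0],
    [0,0,0],
    [0,0,0],
    [0,0,0],
    [0,0,0]
  ]
}}

```text
time: 5.27
ee_pos: [0.4785, -0.2885, 0.0316]
eef_rot: [0.388, 0.921, -0.0, -0.0]
ft_force: [-0.1, -0.6, 0.1]
width: 0.0292
grip_force: 25.0
```

Call:
{"method": "arm_command", "body": {
  "xyz": [
    [0,0,0.005],
    [0,0,0.015],
    [0,0,0.03],
    [0,0,0.05],
    [0,0,0.07],
    [0,0,0.09],
    [0,0,0.11],
    [0,0,0.11],
    [0,0,0.11]
  ],
  "rot": [
    [0,0,0],
    [0,0,0],
    [0,0,0],
    [0,0,0],
    [0,0,0],
    [0,0,0],
    [0,0,0],
    [0,0,0],
    [0,0,0]
  ]
}}

```text
time: 6.02
ee_pos: [0.4792, -0.2884, 0.1427]
eef_rot: [0.388, 0.922, -0.0, 0.001]
ft_force: [0.7, -0.1, -4.0]
width: 0.0296
grip_force: 25.0
```

```bash
python3 - <<'E'
from h import *
st()
T=snap("wrist","w2"); spots("wrist",T,["gauge_go_tip","gauge_nogo_tip","gauge_shoulder","housing","fixture"])
T=snap("side","s2"); spots("side",T,["gauge","gauge_go_tip","gauge_nogo_tip","gauge_shoulder","housing","fixture"])
E
```

```text
{'time': 6.0167, 'ee_pos': [0.4792, -0.2884, 0.1427], 'eef_rot': [0.3883, 0.9215, -0.0002, 0.0011], 'ft_force': [0.6823, -0.0541, -4.0064], 'width': 0.0296, 'grip_force': 24.9994, 'joint_positions': [0.9569, 0.3015, -0.5832, 1.7167, 0.1786, 1.1745, 1.0987]}
wrist gauge_go_tip 0.59 [ 0.4214 -0.231   0.1525]
wrist gauge_nogo_tip 0.27 [ 0.4413 -0.2506  0.152 ]
wrist gauge_shoulder 0.8 [ 0.4415 -0.2467  0.1514]
wrist fixture 0.68 [ 0.6396  0.0074 -0.0007]
side gauge 0.67 [ 0.4831 -0.2867  0.1499]
side gauge_nogo_tip 0.71 [ 0.5253 -0.3363  0.149 ]
side gauge_nogo_tip 0.46 [0.398  0.0648 0.0012]
side housing 0.71 [0.6296 0.0107 0.0571]
side fixture 0.96 [ 0.6335  0.0076 -0.002 ]
```

View pics/w2.png

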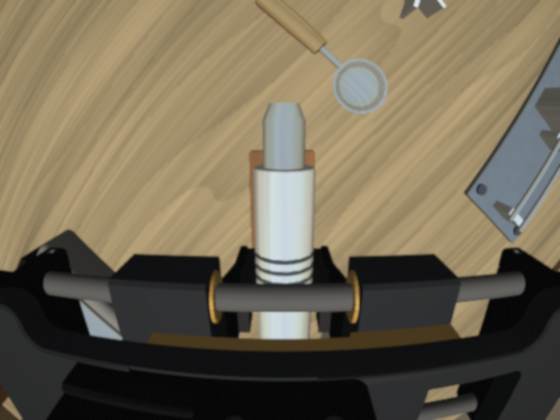

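The gauge is held level, with its axis along column 285 and the tip at row 102. Carrying it to above the near rails.

Call:
{"method": "arm_command", "body": {
  "xyz": [
    [0.02,0.02,0],
    [0.04,0.041,0],
    [0.06,0.062,0],
    [0.08,0.083,0],
    [0.1,0.103,0],
    [0.12,0.124,0],
    [0.138,0.143,-0.01],
    [0.155,0.16,-0.02],
    [0.167,0.172,-0.03],
    [0.173,0.179,-0.035],
    [0.173,0.179,-0.035],
    [0.173,0.179,-0.035]
  ],
  "rot": [
    [0,0,-0.07],
    [0,0,-0.14],
    [0,0,-0.21],
    [0,0,-0.28],
    [0,0,-0.35],
    [0,0,-0.42],
    [0,0,-0.49],
    [0,0,-0.55],
    [0,0,-0.6],
    [0,0,-0.632],
    [0,0,-0.632],
    [0,0,-0.632]
  ]
}}

```text
time: 7.67
ee_pos: [0.6514, -0.1091, 0.1062]
eef_rot: [0.655, 0.756, -0.0, -0.0]
ft_force: [-0.1, 0.3, -3.0]
width: 0.0291
grip_force: 25.0
```

```bash
python3 - <<'E'
from h import *
st()
T=snap("wrist","w3"); spots("wrist",T,["gauge_go_tip","gauge_shoulder","housing","fixture"])
k=r.camera_model("wrist");print(T.tolist(),k["fx"],k["cx"],k["cy"])
T=snap("top","t3"); spots("top",T,["gauge","gauge_nogo_tip","housing","fixture"])
E
```

```text
{'time': 7.6667, 'ee_pos': [0.6514, -0.1091, 0.1062], 'eef_rot': [0.6548, 0.7558, -0.0002, -0.0004], 'ft_force': [-0.1084, 0.3253, -3.0077], 'width': 0.0291, 'grip_force': 24.9995, 'joint_positions': [0.4737, 0.5452, -0.5209, 1.4711, 0.2803, 1.2007, 0.0566]}
wrist gauge_go_tip 0.96 [ 0.6392 -0.0254  0.1138]
wrist gauge_shoulder 0.58 [ 0.6442 -0.0518  0.1179]
wrist housing 0.59 [0.6337 0.0085 0.0576]
wrist fixture 0.8 [0.6381 0.0065 0.0015]
[[0.9896378670394351, -0.13807273580353174, -0.039405732442929386, 0.6407032788857914], [0.14358502488496397, 0.9507124052703663, 0.27482587777321404, -0.034361879640661716], [-0.0004824421414967973, -0.27763616856015255, 0.9606861741259822, 0.2675146144091395], [0.0, 0.0, 0.0, 1.0]] 325.19226210127806 283.76588480293356 212.85625516508466
top housing 0.83 [0.6394 0.011  0.0609]
top fixture 0.72 [ 0.6383  0.0127 -0.005 ]
```

View pics/w3.png

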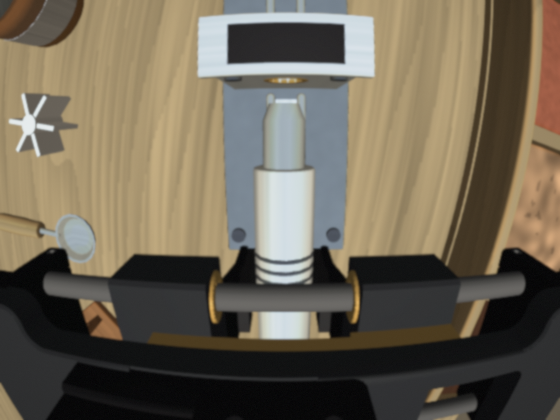

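Alignment is good. Gauge axis, bore and foot bolts all centre near column 285, the housing edge is level at row 77, and the tip is at row 101, about 15 mm short of the face. Lowering and releasing.

Call:
{"method": "arm_command", "body": {
  "xyz": [
    [0,0,-0.01],
    [0,0,-0.022],
    [0,0,-0.034],
    [0,0,-0.043],
    [0,0,-0.049],
    [0,0,-0.053],
    [0,0,-0.0545],
    [0,0,-0.0545]
  ],
  "rot": [
    [0,0,0],
    [0,0,0],
    [0,0,0],
    [0,0,0],
    [0,0,0],
    [0,0,0],
    [0,0,0],
    [0,0,0]
  ]
}}

```text
time: 8.83
ee_pos: [0.6521, -0.1091, 0.0523]
eef_rot: [0.655, 0.755, 0.0, 0.0]
ft_force: [1.3, -0.5, -2.3]
width: 0.0292
grip_force: 25.0
```

Call:
{"method": "arm_command", "body": {
  "xyz": [
    [0,0,0],
    [0,0,0],
    [0,0,0],
    [0,0,0],
    [0,0,0],
    [0,0,0]
  ],
  "rot": [
    [0,0,0],
    [0,0,0],
    [0,0,0],
    [0,0,0],
    [0,0,0],
    [0,0,0]
  ],
  "grip": 0.7
}}

```text
time: 9.33
ee_pos: [0.6517, -0.1093, 0.0522]
eef_rot: [0.656, 0.755, 0.0, 0.0]
ft_force: [-0.2, -0.5, -0.2]
width: 0.0584
grip_force: 0.0
```

Call:
{"method": "arm_command", "body": {
  "xyz": [
    [0,0,0.02],
    [0,0,0.045],
    [0,0,0.07],
    [0.004,-0.025,0.07],
    [0.008,-0.06,0.07],
    [0.012,-0.09,0.07],
    [0.014,-0.1,0.07],
    [0.014,-0.1,0.07]
  ],
  "rot": [
    [0,0,0],
    [0,0,0],
    [0,0,0],
    [0,0,0],
    [0,0,0],
    [0,0,0],
    [0,0,0],
    [0,0,0]
  ],
  "grip": 0,
  "squeeze": 10
}}

```text
time: 10.0
ee_pos: [0.665, -0.214, 0.1216]
eef_rot: [0.658, 0.753, -0.001, 0.0]
ft_force: [-0.8, -0.2, -0.5]
width: 0.0154
grip_force: 0.0
```

```bash
python3 - <<'E'
from h import *
st()
T=snap("wrist","w4"); spots("wrist",T,["gauge","gauge_nogo_tip","gauge_go_tip","gauge_shoulder","housing","fixture"])
T=snap("top","t4"); spots("top",T,["gauge","gauge_nogo_tip","gauge_go_tip"])
E
```

```text
{'time': 10.0, 'ee_pos': [0.665, -0.214, 0.1216], 'eef_rot': [0.6576, 0.7534, -0.0008, 0.0004], 'ft_force': [-0.8048, -0.2121, -0.4707], 'width': 0.0154, 'grip_force': 0.0, 'joint_positions': [0.5696, 0.6045, -0.484, 1.3398, 0.2829, 1.2652, 0.2096]}
wrist gauge 0.88 [ 0.6506 -0.1119  0.0626]
wrist gauge 0.29 [ 0.402  -0.1588 -0.0025]
wrist gauge_nogo_tip 0.83 [ 0.6635 -0.1783  0.0579]
wrist gauge_shoulder 0.67 [ 0.6458 -0.055   0.0656]
top gauge 0.58 [ 0.6524 -0.1069  0.0596]
top gauge 0.36 [0.6401 0.0113 0.0588]
top gauge_nogo_tip 0.77 [ 0.6674 -0.178   0.0618]
top gauge_go_tip 0.89 [ 0.6386 -0.0221  0.0638]
```

View pics/w4.png

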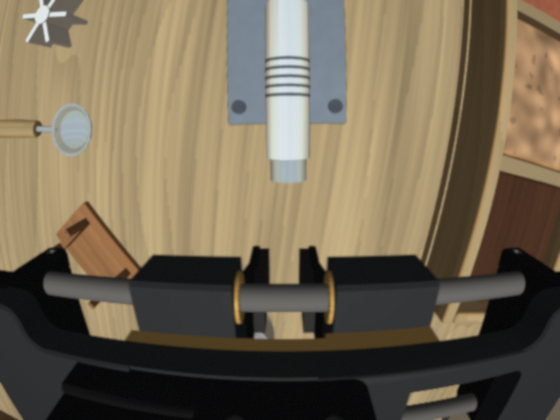

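The gauge lies centred between the foot bolts, axis at column 288, no-go end at row 180. Lowering the shut fingers behind it and pushing.

Call:
{"method": "arm_command", "body": {
  "xyz": [
    [0.001,0,-0.025],
    [0.001,0,-0.05],
    [0.001,0,-0.065],
    [0.001,0,-0.071],
    [0.001,0,-0.071],
    [0.0,0.007,-0.071],
    [-0.001,0.014,-0.071],
    [-0.002,0.02,-0.071],
    [-0.0025,0.024,-0.071],
    [-0.003,0.028,-0.071],
    [-0.0035,0.032,-0.071],
    [-0.004,0.036,-0.071],
    [-0.0045,0.04,-0.071],
    [-0.005,0.044,-0.071],
    [-0.006,0.048,-0.071],
    [-0.0065,0.052,-0.071],
    [-0.007,0.055,-0.071]
  ],
  "rot": [
    [0,0,0],
    [0,0,0],
    [0,0,0],
    [0,0,0],
    [0,0,0],
    [0,0,0],
    [0,0,0],
    [0,0,0],
    [0,0,0],
    [0,0,0],
    [0,0,0],
    [0,0,0],
    [0,0,0],
    [0,0,0],
    [0,0,0],
    [0,0,0],
    [0,0,0]
  ]
}}

```text
time: 11.97
ee_pos: [0.6594, -0.1553, 0.0523]
eef_rot: [0.656, 0.755, 0.0, 0.002]
ft_force: [2.1, -5.1, 3.3]
width: 0.0003
grip_force: 2.8
```

```bash
python3 - <<'E'
from h import *
st()
T=snap("top","t5"); spots("top",T,["gauge","gauge_shoulder","gauge_nogo_tip"])
T=snap("side","s5"); spots("side",T,["gauge","gauge_shoulder","gauge_nogo_tip"])
b=cv2.imread("pics/s5.png");cv2.imwrite("pics/s5c.png",cv2.resize(b[160:280,260:400],(700,600),interpolation=cv2.INTER_CUBIC))
E
```

```text
{'time': 11.9667, 'ee_pos': [0.6594, -0.1553, 0.0523], 'eef_rot': [0.6559, 0.7549, 0.0001, 0.0016], 'ft_force': [2.1415, -5.107, 3.2562], 'width': 0.0003, 'grip_force': 2.8201, 'joint_positions': [0.5083, 0.6259, -0.4875, 1.4672, 0.3111, 1.1228, 0.1049]}
top gauge 0.73 [ 0.6463 -0.07    0.0596]
top gauge_shoulder 0.92 [ 0.6401 -0.0187  0.0574]
top gauge_nogo_tip 0.84 [ 0.6594 -0.1425  0.0614]
side gauge 0.66 [ 0.6505 -0.0721  0.0631]
side gauge_shoulder 0.6 [ 0.6393 -0.0185  0.0578]
```

View pics/s5c.png

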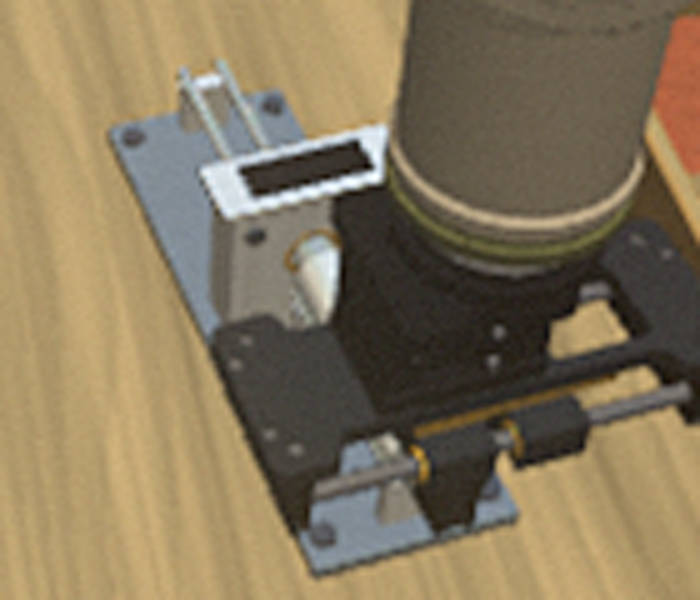

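The go end is in the bore at crop (315,255), with roughly 12 mm left by the networks. I'll keep pushing gently.

Call:
{"method": "arm_command", "body": {
  "xyz": [
    [-0.0003,0.002,0],
    [-0.0006,0.004,0],
    [-0.0009,0.006,0],
    [-0.0011,0.0075,0],
    [-0.0013,0.009,0],
    [-0.0013,0.009,0]
  ],
  "rot": [
    [0,0,0],
    [0,0,0],
    [0,0,0],
    [0,0,0],
    [0,0,0],
    [0,0,0]
  ]
}}

```text
time: 12.87
ee_pos: [0.6573, -0.1455, 0.0511]
eef_rot: [0.656, 0.755, -0.0, 0.0]
ft_force: [2.1, -3.7, 1.5]
width: 0.0001
grip_force: 1.9
```

Call:
{"method": "arm_command", "body": {
  "xyz": [
    [-0.0002,0.001,0],
    [-0.0003,0.002,0],
    [-0.0004,0.003,0]
  ],
  "rot": [
    [0,0,0],
    [0,0,0],
    [0,0,0]
  ]
}}

```text
time: 13.12
ee_pos: [0.6569, -0.1429, 0.0511]
eef_rot: [0.656, 0.755, -0.0, 0.0]
ft_force: [1.5, -4.6, 2.9]
width: 0.0006
grip_force: 2.6
```

Still only sliding friction, so I'll take small steps until the force rises.

Call:
{"method": "arm_command", "body": {
  "xyz": [
    [-0.0001,0.001,0],
    [-0.0003,0.002,0]
  ],
  "rot": [
    [0,0,0],
    [0,0,0]
  ]
}}

```text
time: 13.28
ee_pos: [0.6567, -0.1416, 0.0511]
eef_rot: [0.656, 0.755, -0.0, 0.001]
ft_force: [2.8, -8.7, 1.7]
width: 0.0008
grip_force: 4.4
```

Call:
{"method": "arm_command", "body": {
  "xyz": [
    [-0.0001,0.001,0],
    [-0.0002,0.0015,0]
  ],
  "rot": [
    [0,0,0],
    [0,0,0]
  ]
}}

```text
time: 13.45
ee_pos: [0.6567, -0.1415, 0.0512]
eef_rot: [0.656, 0.755, -0.001, 0.001]
ft_force: [4.2, -11.0, 1.8]
width: 0.0002
grip_force: 5.7
```

The fingertip stopped at y = -0.1415 with the force rising to 11 N, so the go end is home. Backing off, rising, opening and moving over the handle.

Call:
{"method": "arm_command", "body": {
  "xyz": [
    [-0.0001,0,0],
    [0.0007,-0.005,0],
    [0.0017,-0.012,0],
    [0.0017,-0.012,0.02],
    [0.0017,-0.012,0.045],
    [0.0,0.0,0.055],
    [-0.003,0.02,0.055],
    [-0.007,0.045,0.055],
    [-0.01,0.07,0.055],
    [-0.0112,0.0785,0.055],
    [-0.0112,0.0785,0.055],
    [-0.0112,0.0785,0.055]
  ],
  "rot": [
    [0,0,0],
    [0,0,0],
    [0,0,0],
    [0,0,0],
    [0,0,0],
    [0,0,0],
    [0,0,0],
    [0,0,0],
    [0,0,0],
    [0,0,0],
    [0,0,0],
    [0,0,0]
  ],
  "grip": 0.75
}}

```text
time: 14.45
ee_pos: [0.645, -0.0601, 0.1057]
eef_rot: [0.655, 0.756, -0.0, -0.0]
ft_force: [0.0, 0.4, -0.2]
width: 0.0637
grip_force: 0.0
```

```bash
python3 - <<'E'
from h import *
st()
T=snap("wrist","w6"); spots("wrist",T,["gauge","gauge_nogo_tip","gauge_shoulder","housing","fixture"])
b=cv2.imread("pics/w6.png"); cv2.imwrite("pics/w6b.png",b)
E
```

```text
{'time': 14.45, 'ee_pos': [0.645, -0.0601, 0.1057], 'eef_rot': [0.6551, 0.7555, -0.0002, -0.0002], 'ft_force': [0.0161, 0.4342, -0.1605], 'width': 0.0637, 'grip_force': 0.0, 'joint_positions': [0.4191, 0.5221, -0.5365, 1.509, 0.2785, 1.1877, -0.0212]}
wrist gauge 0.59 [ 0.6435 -0.0614  0.0629]
wrist gauge 0.44 [ 0.6391  0.0102 -0.0007]
wrist gauge_nogo_tip 0.7 [ 0.6582 -0.1295  0.0613]
wrist gauge_shoulder 0.61 [ 0.6405 -0.006   0.0629]
wrist housing 0.74 [0.6342 0.007  0.06  ]
wrist fixture 0.59 [6.379e-01 6.400e-03 6.000e-04]
```

View pics/w6.png

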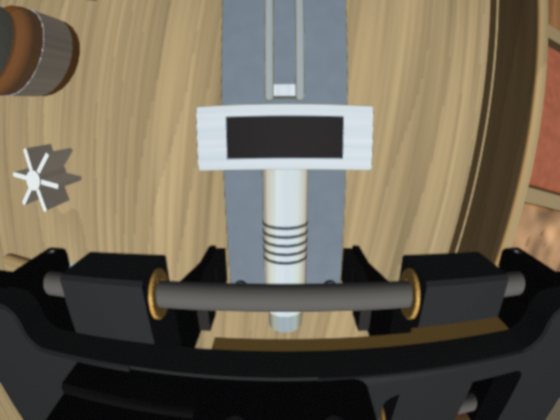

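The handle meets the housing at row 168, so the go end is fully in. Regrasping at mid handle.

Call:
{"method": "arm_command", "body": {
  "xyz": [
    [0.0005,-0.003,-0.02],
    [0.0005,-0.003,-0.04],
    [0.0005,-0.003,-0.05],
    [0.0005,-0.003,-0.0545],
    [0.0005,-0.003,-0.0545]
  ],
  "rot": [
    [0,0,0],
    [0,0,0],
    [0,0,0],
    [0,0,0],
    [0,0,0]
  ]
}}

```text
time: 15.17
ee_pos: [0.6452, -0.0634, 0.0507]
eef_rot: [0.656, 0.755, -0.0, -0.001]
ft_force: [0.2, -0.2, 0.5]
width: 0.0651
grip_force: 0.0
```

Call:
{"method": "arm_command", "body": {
  "xyz": [
    [0,0,0],
    [0,0,0],
    [0,0,0],
    [0,0,0],
    [0,0,0],
    [0,0,0],
    [0,0,0],
    [0,0,0],
    [0,0,0]
  ],
  "rot": [
    [0,0,0],
    [0,0,0],
    [0,0,0],
    [0,0,0],
    [0,0,0],
    [0,0,0],
    [0,0,0],
    [0,0,0],
    [0,0,0]
  ],
  "grip": 0,
  "squeeze": 25
}}

```text
time: 15.92
ee_pos: [0.6461, -0.0633, 0.0519]
eef_rot: [0.656, 0.755, 0.0, 0.0]
ft_force: [2.1, 0.4, 0.6]
width: 0.0293
grip_force: 25.0
```

Call:
{"method": "arm_command", "body": {
  "xyz": [
    [0.0007,-0.005,0],
    [0.0018,-0.013,0],
    [0.0034,-0.024,0],
    [0.005,-0.035,0],
    [0.0065,-0.046,0],
    [0.0072,-0.051,0],
    [0.0072,-0.051,0]
  ],
  "rot": [
    [0,0,0],
    [0,0,0],
    [0,0,0],
    [0,0,0],
    [0,0,0],
    [0,0,0],
    [0,0,0]
  ]
}}

```text
time: 16.5
ee_pos: [0.6538, -0.1165, 0.0519]
eef_rot: [0.656, 0.754, 0.0, 0.001]
ft_force: [5.2, -1.8, 1.9]
width: 0.0292
grip_force: 25.0
```

Call:
{"method": "arm_command", "body": {
  "xyz": [
    [0,0,0.015],
    [0,0,0.035],
    [0,0,0.06],
    [0,0,0.085],
    [0,0,0.1],
    [0,0,0.1]
  ],
  "rot": [
    [0,0,0],
    [0,0,0],
    [0,0,0],
    [0,0,0],
    [0,0,0],
    [0,0,0]
  ]
}}

```text
time: 17.0
ee_pos: [0.6538, -0.1146, 0.1555]
eef_rot: [0.656, 0.755, 0.001, 0.002]
ft_force: [1.0, 0.8, -3.6]
width: 0.0296
grip_force: 25.0
```

Drawn out and lifted. Carrying it over the housing to the far rails in the same orientation, so the no-go end faces the bore.

Call:
{"method": "arm_command", "body": {
  "xyz": [
    [-0.002,0.014,0],
    [-0.005,0.034,0],
    [-0.009,0.062,0],
    [-0.013,0.09,0],
    [-0.018,0.12,0],
    [-0.022,0.15,0],
    [-0.026,0.178,0],
    [-0.029,0.2,0],
    [-0.032,0.216,0],
    [-0.033,0.224,0],
    [-0.033,0.224,-0.015],
    [-0.033,0.224,-0.035],
    [-0.033,0.224,-0.05],
    [-0.033,0.224,-0.05]
  ],
  "rot": [
    [0,0,0],
    [0,0,0],
    [0,0,0],
    [0,0,0],
    [0,0,0],
    [0,0,0],
    [0,0,0],
    [0,0,0],
    [0,0,0],
    [0,0,0],
    [0,0,0],
    [0,0,0],
    [0,0,0],
    [0,0,0]
  ]
}}

```text
time: 18.17
ee_pos: [0.6171, 0.1081, 0.0969]
eef_rot: [0.656, 0.755, -0.003, -0.002]
ft_force: [-0.1, -1.2, -4.1]
width: 0.0295
grip_force: 25.0
```

```bash
python3 - <<'E'
from h import *
st()
T=snap("wrist","w7"); spots("wrist",T,["gauge_go_tip","gauge_shoulder","housing","fixture"])
T=snap("side","s7"); spots("side",T,["gauge","gauge_go_tip","gauge_nogo_tip"])
a=cv2.imread("pics/w7.png");b=cv2.imread("pics/s7.png")[130:250,260:380]
cv2.imwrite("pics/m7.png",np.hstack([cv2.resize(a,(400,300)),cv2.resize(b,(300,300),interpolation=cv2.INTER_CUBIC)]))
E
```

```text
{'time': 18.1667, 'ee_pos': [0.6171, 0.1081, 0.0969], 'eef_rot': [0.6558, 0.755, -0.0032, -0.0021], 'ft_force': [-0.1003, -1.2273, -4.1043], 'width': 0.0295, 'grip_force': 24.9963, 'joint_positions': [0.2051, 0.505, -0.5941, 1.5691, 0.2984, 1.1673, -0.3107]}
wrist gauge_shoulder 0.75 [0.6093 0.1658 0.1047]
side gauge 0.63 [0.6255 0.1131 0.113 ]
side gauge_nogo_tip 0.78 [0.6298 0.0446 0.1094]
```

View pics/m7.png

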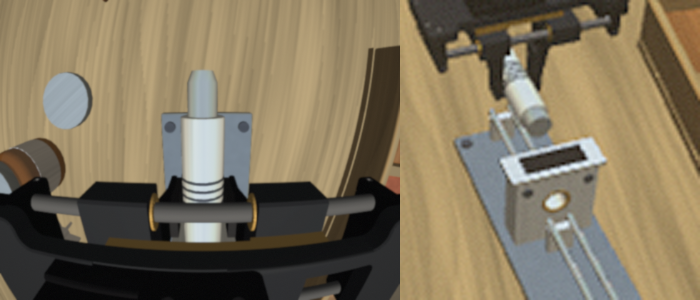

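The no-go end faces the bore. The gauge (column 203) is about 4 mm left of the foot's centre (column 207), matching the TCP reading, so I'll correct that while settling.

Call:
{"method": "arm_command", "body": {
  "xyz": [
    [0.002,0,0],
    [0.003,0,0],
    [0.003,0,0]
  ],
  "rot": [
    [0,0,0],
    [0,0,0],
    [0,0,0]
  ]
}}

```text
time: 18.87
ee_pos: [0.6232, 0.1097, 0.1017]
eef_rot: [0.656, 0.755, 0.0, 0.0]
ft_force: [-0.1, 0.0, -3.8]
width: 0.0294
grip_force: 25.0
```

```bash
python3 - <<'E'
from h import *
st(); st()
T=snap("wrist","w8"); st()
a=cv2.imread("pics/w8.png")
cv2.imwrite("pics/w8c.png",a[90:270,170:400])
E
```

```text
{'time': 18.8667, 'ee_pos': [0.6232, 0.1097, 0.1017], 'eef_rot': [0.6556, 0.7551, 0.0001, 0.0001], 'ft_force': [-0.0622, 0.016, -3.7769], 'width': 0.0294, 'grip_force': 24.9963, 'joint_positions': [0.2028, 0.5074, -0.5945, 1.5548, 0.2999, 1.1715, -0.3096]}
{'time': 18.8667, 'ee_pos': [0.6232, 0.1097, 0.1017], 'eef_rot': [0.6556, 0.7551, 0.0001, 0.0001], 'ft_force': [-0.0622, 0.016, -3.7769], 'width': 0.0294, 'grip_force': 24.9963, 'joint_positions': [0.2028, 0.5074, -0.5945, 1.5548, 0.2999, 1.1715, -0.3096]}
{'time': 18.9167, 'ee_pos': [0.6231, 0.1097, 0.1016], 'eef_rot': [0.6556, 0.7551, 0.0001, 0.0], 'ft_force': [0.594, -0.4631, -4.8743], 'width': 0.0291, 'grip_force': 24.9963, 'joint_positions': [0.2028, 0.5072, -0.5945, 1.5551, 0.2998, 1.1714, -0.3096]}
```

View pics/w8c.png

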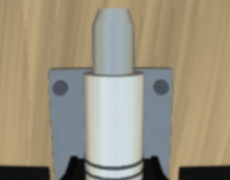

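Settled now. Gauge at crop column 113 against bolt midpoint 110, so I'll correct -2.5 mm in x while lowering.

Call:
{"method": "arm_command", "body": {
  "xyz": [
    [-0.0012,0,-0.008],
    [-0.0025,0,-0.018],
    [-0.0025,0,-0.03],
    [-0.0025,0,-0.039],
    [-0.0025,0,-0.045],
    [-0.0025,0,-0.048],
    [-0.0025,0,-0.0495],
    [-0.0025,0,-0.0495],
    [-0.0025,0,-0.0495]
  ],
  "rot": [
    [0,0,0],
    [0,0,0],
    [0,0,0],
    [0,0,0],
    [0,0,0],
    [0,0,0],
    [0,0,0],
    [0,0,0],
    [0,0,0]
  ]
}}

```text
time: 19.67
ee_pos: [0.6205, 0.1098, 0.0523]
eef_rot: [0.656, 0.755, 0.0, 0.0]
ft_force: [-0.5, -0.2, -2.8]
width: 0.0293
grip_force: 25.0
```

Call:
{"method": "arm_command", "body": {
  "xyz": [
    [0,0,0],
    [0,0,0],
    [0,0,0],
    [0,0,0],
    [0,0,0],
    [0,0,0]
  ],
  "rot": [
    [0,0,0],
    [0,0,0],
    [0,0,0],
    [0,0,0],
    [0,0,0],
    [0,0,0]
  ],
  "grip": 0.7
}}

```text
time: 20.17
ee_pos: [0.6205, 0.1097, 0.0522]
eef_rot: [0.656, 0.755, 0.0, 0.0]
ft_force: [-0.9, -0.4, -0.1]
width: 0.0579
grip_force: 0.0
```

Call:
{"method": "arm_command", "body": {
  "xyz": [
    [0,0,0.02],
    [0,0,0.045],
    [0,0,0.06],
    [-0.004,0.025,0.06],
    [-0.008,0.055,0.06],
    [-0.012,0.085,0.06],
    [-0.016,0.11,0.06],
    [-0.017,0.119,0.06],
    [-0.017,0.119,0.06],
    [-0.017,0.119,0.06]
  ],
  "rot": [
    [0,0,0],
    [0,0,0],
    [0,0,0],
    [0,0,0],
    [0,0,0],
    [0,0,0],
    [0,0,0],
    [0,0,0],
    [0,0,0],
    [0,0,0]
  ],
  "grip": 0,
  "squeeze": 10
}}

```text
time: 21.0
ee_pos: [0.6036, 0.2281, 0.1119]
eef_rot: [0.655, 0.755, -0.0, 0.0]
ft_force: [-0.4, -0.4, 0.6]
width: 0.0043
grip_force: 0.0
```

```bash
python3 - <<'E'
from h import *
st()
T=snap("top","t9"); spots("top",T,["gauge","gauge_nogo_tip","gauge_go_tip","housing"])
T=snap("side","s9"); spots("side",T,["gauge","gauge_nogo_tip","gauge_go_tip","housing"])
T=snap("wrist","w9"); spots("wrist",T,["gauge","gauge_nogo_tip","gauge_go_tip","housing"])
E
```

```text
{'time': 21.0, 'ee_pos': [0.6036, 0.2281, 0.1119], 'eef_rot': [0.6554, 0.7553, -0.0002, 0.0002], 'ft_force': [-0.3514, -0.4134, 0.5684], 'width': 0.0043, 'grip_force': 0.0, 'joint_positions': [0.0258, 0.5306, -0.6222, 1.5076, 0.3217, 1.2073, -0.5049]}
top gauge 0.75 [0.619  0.1122 0.0589]
top gauge_nogo_tip 0.69 [0.6297 0.0418 0.0623]
top gauge_nogo_tip 0.59 [ 0.3989 -0.1589  0.0007]
top gauge_go_tip 0.58 [0.6062 0.1983 0.0609]
top housing 0.66 [0.642  0.0096 0.0596]
side gauge 0.93 [0.6235 0.1159 0.0595]
side gauge_nogo_tip 0.9 [0.6271 0.0435 0.0597]
side gauge_go_tip 0.83 [0.6088 0.1939 0.0624]
side gauge_go_tip 0.55 [0.4425 0.153  0.    ]
side gauge_go_tip 0.44 [4.002e-01 6.470e-02 3.000e-04]
side housing 0.97 [0.6334 0.0098 0.0584]
side housing 0.58 [ 6.417e-01 -3.452e-01  5.000e-04]
wrist housing 0.22 [0.6363 0.3685 0.0016]
```

The networks place the gauge lying in line, no-go tip about 19 mm short of the face. Lowering behind the go end and pushing slowly.

Call:
{"method": "arm_command", "body": {
  "xyz": [
    [0,0,-0.025],
    [0,0,-0.05],
    [0,0,-0.06],
    [0,0,-0.061],
    [0.0008,-0.006,-0.061],
    [0.0016,-0.012,-0.061],
    [0.0025,-0.018,-0.061],
    [0.003,-0.021,-0.061],
    [0.0034,-0.024,-0.061],
    [0.0038,-0.027,-0.061],
    [0.0043,-0.03,-0.061],
    [0.0047,-0.033,-0.061],
    [0.005,-0.035,-0.061]
  ],
  "rot": [
    [0,0,0],
    [0,0,0],
    [0,0,0],
    [0,0,0],
    [0,0,0],
    [0,0,0],
    [0,0,0],
    [0,0,0],
    [0,0,0],
    [0,0,0],
    [0,0,0],
    [0,0,0],
    [0,0,0]
  ]
}}

```text
time: 22.83
ee_pos: [0.6087, 0.1946, 0.0518]
eef_rot: [0.655, 0.755, 0.001, -0.0]
ft_force: [-0.3, 6.8, 3.1]
width: 0.0005
grip_force: 2.8
```

Call:
{"method": "arm_command", "body": {
  "xyz": [
    [0.0002,-0.0015,0],
    [0.0004,-0.003,0],
    [0.0006,-0.0045,0],
    [0.0006,-0.0045,0]
  ],
  "rot": [
    [0,0,0],
    [0,0,0],
    [0,0,0],
    [0,0,0]
  ]
}}

```text
time: 23.17
ee_pos: [0.6094, 0.1901, 0.0518]
eef_rot: [0.655, 0.755, 0.001, 0.0]
ft_force: [0.8, 4.8, 3.9]
width: 0.0005
grip_force: 2.3
```

Call:
{"method": "arm_command", "body": {
  "xyz": [
    [0.0002,-0.0015,0],
    [0.0004,-0.003,0],
    [0.0005,-0.004,0],
    [0.0005,-0.004,0]
  ],
  "rot": [
    [0,0,0],
    [0,0,0],
    [0,0,0],
    [0,0,0]
  ]
}}

```text
time: 23.5
ee_pos: [0.6098, 0.1869, 0.0519]
eef_rot: [0.655, 0.756, 0.001, -0.0]
ft_force: [1.0, 5.6, 2.0]
width: -0.0
grip_force: 3.3
```

Call:
{"method": "arm_command", "body": {
  "xyz": [
    [0.0002,-0.001,0],
    [0.0003,-0.002,0]
  ],
  "rot": [
    [0,0,0],
    [0,0,0]
  ]
}}

```text
time: 23.67
ee_pos: [0.6098, 0.1866, 0.052]
eef_rot: [0.655, 0.756, 0.002, -0.001]
ft_force: [0.6, 14.1, 0.5]
width: 0.0009
grip_force: 6.5
```

The fingertip is stopped, with 14 N against about 5 N of sliding friction. One more light press, then back off straight.

Call:
{"method": "arm_command", "body": {
  "xyz": [
    [0.0001,-0.0008,0],
    [0.0001,-0.0008,0]
  ],
  "rot": [
    [0,0,0],
    [0,0,0]
  ]
}}

```text
time: 23.83
ee_pos: [0.6098, 0.1867, 0.0521]
eef_rot: [0.654, 0.756, 0.003, -0.001]
ft_force: [0.7, 12.7, 0.3]
width: 0.0007
grip_force: 6.3
```

Call:
{"method": "arm_command", "body": {
  "xyz": [
    [-0.0002,0.0015,0],
    [-0.0007,0.005,0],
    [-0.002,0.015,0],
    [-0.003,0.022,0],
    [-0.003,0.022,0.02],
    [-0.003,0.022,0.05],
    [-0.003,0.022,0.08],
    [-0.003,0.022,0.1],
    [-0.003,0.022,0.1]
  ],
  "rot": [
    [0,0,0],
    [0,0,0],
    [0,0,0],
    [0,0,0],
    [0,0,0],
    [0,0,0],
    [0,0,0],
    [0,0,0],
    [0,0,0]
  ]
}}

```text
time: 24.58
ee_pos: [0.6086, 0.2058, 0.156]
eef_rot: [0.655, 0.755, 0.003, 0.002]
ft_force: [0.1, 0.2, -0.1]
width: 0.0005
grip_force: 0.0
```

```bash
python3 - <<'E'
from h import *
st()
T=snap("top","t10"); spots("top",T,["gauge","gauge_nogo_tip","gauge_go_tip"])
T=snap("side","s10"); spots("side",T,["gauge","gauge_nogo_tip","gauge_go_tip","housing"])
a=cv2.imread("pics/t10.png")[140:200,240:350];b=cv2.imread("pics/s10.png")[140:250,260:380]
cv2.imwrite("pics/m10.png",np.hstack([cv2.resize(a,(440,240),interpolation=cv2.INTER_CUBIC),cv2.resize(b,(262,240),interpolation=cv2.INTER_CUBIC)]))
E
```

```text
{'time': 24.5833, 'ee_pos': [0.6086, 0.2058, 0.156], 'eef_rot': [0.6555, 0.7552, 0.0026, 0.0018], 'ft_force': [0.0957, 0.1885, -0.0785], 'width': 0.0005, 'grip_force': 0.0, 'joint_positions': [0.071, 0.4821, -0.6333, 1.4763, 0.2928, 1.2721, -0.4512]}
top gauge 0.7 [0.6207 0.0948 0.0593]
top gauge_nogo_tip 0.97 [0.6358 0.0249 0.0635]
top gauge_go_tip 0.79 [0.6068 0.1798 0.0623]
side gauge 0.69 [0.6135 0.1751 0.062 ]
side gauge 0.61 [ 0.3969  0.0629 -0.0014]
side gauge 0.54 [0.6282 0.0959 0.0624]
side gauge_nogo_tip 0.56 [ 4.755e-01 -2.862e-01 -1.000e-04]
side gauge_nogo_tip 0.23 [ 0.6409 -0.3474 -0.0011]
side gauge_nogo_tip 0.21 [0.6335 0.0138 0.0597]
side gauge_go_tip 0.87 [0.6095 0.1743 0.0663]
side housing 0.62 [0.6336 0.0086 0.0587]
```

View pics/m10.png

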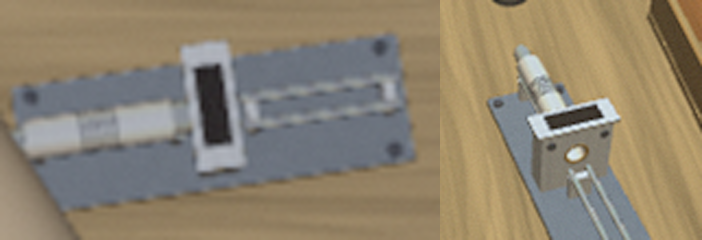

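The gauge lies in line on the far rails with its no-go end against the face (mosaic pixel 185,115), and the arm is clear. Handing in.

```bash
python3 -c "
from h import *
print(r.close_job()); st()"
```

```text
the job is handed in; nothing more can be done
None
the job is handed in; nothing more can be done
```

I've handed in the job: the go end was pushed fully home, the bore refused the no-go end under a light push of about 13 N, and the slimmer gauge lies stopped at the mouth on the far-side rails (no verdict was returned).

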